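# Unpile the eye-drop kit into its trays

## Robot

A 7-joint arm with a two-finger parallel gripper is mounted at the origin on a cart in front of the work surface, level with it; the furniture and walls round the work are solid. World frame = base frame: x ahead of the robot, y to its left, z up, the work surface at z = 0. Lengths are in m, angles in rad, forces in N, time in s.
With the tool pointing down it reaches from about 0.4 to 0.85 m from the base axis. Payload 4.5 kg.
Tool frame: the origin (TCP) lies at the centre of the arm's flange, where the gripper is bolted on; the fingertips stand nose_length ahead of it and the grasp point (between the pads) lies 147 mm ahead of it (nose_length is the distance from the TCP to the fingertips, in m); z points along the fingers, y is the line along which they close (so a half turn about z gives the same grasp; the last joint's range is limited). The gripper opens to 88 mm and grips with 3 to 60 N. Pads are 18 mm wide; open, the fingers measure 123 mm over their backs; the gripper's body (75 mm by 187 mm) begins 45 mm behind the grasp point.
Start: joints at [1.359, 0.689, -0.195, 1.565, 0.157, 0.902, -0.215], TCP at [0.152, -0.606, 0.405] pointing down, gripper open.
Joint ranges: [-3.01, 3.01], [-0.46, 2.08], [-1.47, 1.51], [0.13, 2.56], [-1, 4.14], [0.04, 2.09], [-2.66, 2.66]. Speed limits (rad/s): [2.57, 2.57, 3.14, 3.14, 3.14, 3.14, 3.14].

## Interface

Orientations are given as a unit quaternion [x, y, z, w].
In Python, from plant import * gives the robot as it stands.
- The arm moves only by the tool play_rows, never from a script. Its argument "rows" is a list that holds one entry, the list of rows, each a list of 6 numbers: the shift along the tool's x, y, z normalised to -1 to 1, where 1 is 0.5 m, then the turn, a rotation vector about the tool's x, y, z normalised to -1 to 1, where 1 is 0.5 rad. A call has 1 to 20 rows; each row is the pose to reach, as a shift and turn from the pose commanded when the call began, along the tool's axes at that moment; what a row does not reach only later rows make up. A row lasts 1/12 s, in which the tool goes at most 41.7 mm and 7.16 degrees, less where a joint would pass 70% of its speed; a pose out of reach is approached as far as the arm can. A call with a number of a shift or a turn outside -1 to 1 is refused whole. A call with a gripper value outside its range is refused whole. "claw" is the closure, from 0 (fully open) to 1 (shut), set as the call begins (left out, the last holds). The fingers move at their own pace and stop on an object; "squeeze" is the grip in N (left out, the last holds). Time passes only in rows, so rows that repeat a pose let the fingers close. It gives the time, the measured TCP pose, the force, the opening and the grip force at its end, in the units of the state.
- get_state(): the state, without advancing time (a new reading comes with each control period).
- snapshot(name): name is "scene" or "top" or "wrist"; returns a dict with "pixels" (400x640x3 uint8, blue, green, red), "camera_matrix" (3x3 intrinsics, pixels), "world_to_cam" (4x4, takes a point from world to camera coordinates); the wrist camera has in their place "mount" (4x4, takes a point from camera to tool coordinates, whose origin is the TCP and whose axes are the flange's). Camera axes: x right, y down, z forward; pixel columns grow to the right and rows downward; lengths in m; the calibration is good to about 2 mm. A picture is of the moment at which its call begins: read the wrist's pose just before it. There is no depth.
- finish_job(): hands the job in; it is judged then, once.
The state is a dict: "clock": time; "q": joint angles; "qd": joint speeds; "joint_torque": joint torques, N m; "tool_pos": TCP position; "eef_rot": TCP orientation; "contact_force": force on the tool from outside, world axes, zero at the start; "moment": the same for the moment, N m; "opening": opening from 0.0 (shut) to 1.0 (fully open); "finger_force": force on a finger pad.
Only numpy, scipy, OpenCV 4.12 (cv2) and the standard library are available. Lean on these libraries where they do the work, as an engineer would, in place of code of your own. Each camera call takes 0.05 s, during which the arm holds its last target. There are 200 camera calls.

## Task

Someone has piled the eye-test kit on the desk: take the pile apart from the top down, one thing at a time, and set each thing flat inside the low metal tray made for it: the drop bottle standing upright in the small round dish, the round tin in the larger round dish, the orange strip box in the long narrow tray and the blue case in the big rectangular tray. Finish each thing before you take the next, keep the bottle upright, and do not shove or topple what is still piled up. Do not disturb the gel bottle and the rubber stamp.

Things in the scene. Friction and masses are not known exactly. Their poses are not given: they have to be found in the camera images.
- drop_bottle_centre (a point): Top of the pile: white drop bottle with a red cap, 62 mm tall, standing upright, 0.02 kg. Round body 25 mm across up to 41 mm above its base, cap narrower (16 mm). Point half-way up on its axis (31 mm above its base); z along its axis, up. It stands on the tin.
- lens_tin_centre (a point): Second in the pile: round flat tin, white with a cream lid, 40 mm across, 18 mm high, 0.03 kg. Point at its centre, 9 mm above its base; z up. It lies on the strip box.
- strip_box_centre (a point): Third in the pile: orange carton, 30 (x) by 66 (y) by 22 mm high, 0.04 kg. Point at its centre, 11 mm above its base; y along its length, z up. It lies on the blue case, roughly lengthwise along it, and sticks out past the tin at both ends.
- tip_case_centre (a point): Bottom of the pile, on the desk: blue hinged case, 50 (x; 56 over clasp and hinge) by 66 (y) by 30 mm high, lid shut and fixed, 0.15 kg. Point at its centre, 15 mm above its base; y along its length, z up. Can be gripped across its 50 mm.
- bottle_dish: Place of the drop bottle: the small round dish, inside diameter 44 mm. Fixed, low metal tray with a dark rubber lining; rim 9 mm above the desk, 3 mm thick; the lining, on which things stand, is 5 mm above the desk. Origin at the centre of its underside, z up. 
- tin_dish: Place of the tin: the larger round dish, inside diameter 58 mm. Fixed, low metal tray with a dark rubber lining; rim 9 mm above the desk, 3 mm thick; the lining, on which things stand, is 5 mm above the desk. Origin at the centre of its underside, z up. 
- strip_tray: Place of the strip box: the long narrow tray, inside 48 (x) by 84 mm (y); the box lies lengthwise in it. Fixed, low metal tray with a dark rubber lining; rim 9 mm above the desk, 3 mm thick; the lining, on which things stand, is 5 mm above the desk. Origin at the centre of its underside, z up. 
- case_tray: Place of the blue case: the big rectangular tray, inside 70 (x) by 86 mm (y); the case fits with its length along the tray's length. Fixed, low metal tray with a dark rubber lining; rim 9 mm above the desk, 3 mm thick; the lining, on which things stand, is 5 mm above the desk. Origin at the centre of its underside, z up. 
- gel_bottle_centre (a point): Bystander, not to be disturbed: white bottle with pointed white cap, 44 mm across, 85 mm tall, standing on the desk. Point half-way up on its axis; z up.
- stamp_centre (a point): Bystander, not to be disturbed: rubber stamp with brown handle standing on its black base, 22 by 45 mm, 58 mm tall. Point half-way up; z up.
There are look-alikes about, which are no part of the job. Leave any pink or yellow look-alike of the part that bears strip_box_centre alone.

How it is judged:
On the way, in this order (a step that is already met when the one before it is completed fails the run):
1. the drop bottle stands in the small round dish (horizontal distance between drop_bottle_centre and bottle_dish below 0.014 m and z of drop_bottle_centre in the frame of bottle_dish between 0.0335 and 0.0385 m and angle between drop_bottle_centre's own z axis and vertical below 0.08 rad), for 0.2 s.
2. then the tin lies in the larger round dish (horizontal distance between lens_tin_centre and tin_dish below 0.014 m and z of lens_tin_centre in the frame of tin_dish between 0.0115 and 0.0165 m and angle between lens_tin_centre's own z axis and vertical below 0.08 rad), for 0.2 s.
3. then the strip box lies in the long narrow tray (horizontal distance between strip_box_centre and strip_tray below 0.014 m and z of strip_box_centre in the frame of strip_tray between 0.0135 and 0.0185 m and angle between strip_box_centre's own z axis and vertical below 0.08 rad), for 0.2 s.
4. then the blue case lies in the big rectangular tray (horizontal distance between tip_case_centre and case_tray below 0.014 m and z of tip_case_centre in the frame of case_tray between 0.0175 and 0.0225 m and angle between tip_case_centre's own z axis and vertical below 0.08 rad), for 0.2 s.
At the end, for the whole second after the job is handed in: Bottle, tin, strip box and case each lie or stand flat on the lining of their own tray: centre within 14 mm of the tray's centre, height within 2.5 mm of lying on the lining, tilted less than 0.08 rad, released and at rest (all of step 1 and all of step 2 and all of step 3 and all of step 4); the robot touches nothing.
It fails at once if the drop bottle is tipped (more than 0.5 rad) (angle between drop_bottle_centre's own z axis and vertical above 0.5 rad).
It fails at once if the tin is moved more than 30 mm before the bottle is in its dish (distance of lens_tin_centre from where it was at the start of the episode above 0.03 m and not (horizontal distance between drop_bottle_centre and bottle_dish below 0.014 m and z of drop_bottle_centre in the frame of bottle_dish between 0.0335 and 0.0385 m and angle between drop_bottle_centre's own z axis and vertical below 0.08 rad)).
It fails at once if the strip box is moved more than 30 mm before the tin is in its dish (distance of strip_box_centre from where it was at the start of the episode above 0.03 m and not (horizontal distance between lens_tin_centre and tin_dish below 0.014 m and z of lens_tin_centre in the frame of tin_dish between 0.0115 and 0.0165 m and angle between lens_tin_centre's own z axis and vertical below 0.08 rad)).
It fails at once if the case is moved more than 30 mm before the strip box is in its tray (distance of tip_case_centre from where it was at the start of the episode above 0.03 m and not (horizontal distance between strip_box_centre and strip_tray below 0.014 m and z of strip_box_centre in the frame of strip_tray between 0.0135 and 0.0185 m and angle between strip_box_centre's own z axis and vertical below 0.08 rad)).
It fails at once if the gel bottle or the stamp is moved more than 20 mm or tipped (distance of any of gel_bottle_centre, stamp_centre from where it was at the start of the episode above 0.02 m or angle between any of gel_bottle_centre, stamp_centre's own z axis and vertical above 0.4 rad).
It also fails if it takes over 144 s, if anything falls off the work surface, if the arm or the gripper's body presses on something with over 40 N, if the wrist force passes 120 N, or if a joint passes its speed limit or range.

## Working session

There is one attempt and no reset: what is moved stays moved. The work goes in short steps, Python scripts to look and compute and a tool call to move; the robot and the scene stay as the last step left them, time stands still between calls to the robot, and variables do not carry over. Pictures are saved under pics/ and viewed, at most 15 in all, crops included, and the job is handed in when it is done.

Besides the shell and the picture viewer there is one more tool, called after "Request:" as name([rows], argument=value, ...), one row to a line, values as JSON. play_rows: Moves the arm, as the interface text tells. Its arguments: {"type":"object","properties":{"rows":{"type":"array"},"claw":{"type":"number"},"squeeze":{"type":"number"}},"required":["rows"]}

```bash
ls; mkdir -p pics; python3 - <<'E'
from plant import *
import cv2,numpy as np
s=get_state();print({k:np.round(v,3) for k,v in s.items()})
for n in ["scene","top"]:
    d=snapshot(n);cv2.imwrite(f"pics/{n}0.png",d["pixels"]);np.savez(f"pics/{n}0.npz",**d)
    print(n,d["camera_matrix"],np.round(d["world_to_cam"],3))
d=snapshot("wrist");print(d["camera_matrix"],d["mount"])
E
```

```text
pics
{'clock': np.float64(0.0), 'q': array([ 1.359,  0.69 , -0.195,  1.566,  0.157,  0.903, -0.215]), 'qd': array([-0.001,  0.   , -0.   ,  0.001,  0.   , -0.002,  0.   ]), 'joint_torque': array([-1.0000e-03, -5.2756e+01, -1.2670e+00, -1.5343e+01, -5.3000e-02,
        6.0000e-03,  0.0000e+00]), 'tool_pos': array([ 0.152, -0.606,  0.404]), 'eef_rot': array([ 0.992,  0.123, -0.   , -0.001]), 'contact_force': array([ 0.48 , -0.389, -0.234]), 'moment': array([-0.033,  0.035, -0.046]), 'finger_force': np.float64(0.0), 'opening': np.float64(1.003)}
scene [[427.05369622   0.         314.52487617]
 [  0.         427.05369622 198.82556346]
 [  0.           0.           1.        ]] [[-0.569 -0.822  0.004  0.346]
 [-0.415  0.283 -0.865  0.285]
 [ 0.71  -0.494 -0.502  0.913]
 [ 0.     0.     0.     1.   ]]
top [[440.65194397   0.         313.91460863]
 [  0.         440.65194397 192.2907927 ]
 [  0.           0.           1.        ]] [[ 0.03  -1.    -0.002  0.02 ]
 [-0.994 -0.029 -0.107  0.543]
 [ 0.107  0.005 -0.994  1.186]
 [ 0.     0.     0.     1.   ]]
[[357.74067283   0.         323.480821  ]
 [  0.         357.74067283 208.18997336]
 [  0.           0.           1.        ]] [[-4.72811451e-04 -9.61483180e-01 -2.74863367e-01  7.05440017e-02]
 [ 9.99999865e-01 -5.13869515e-04  7.73675587e-05  1.03528656e-04]
 [-2.15631511e-04 -2.74863293e-01  9.61483293e-01  2.08681760e-02]
 [ 0.00000000e+00  0.00000000e+00  0.00000000e+00  1.00000000e+00]]
```

View pics/top0.png

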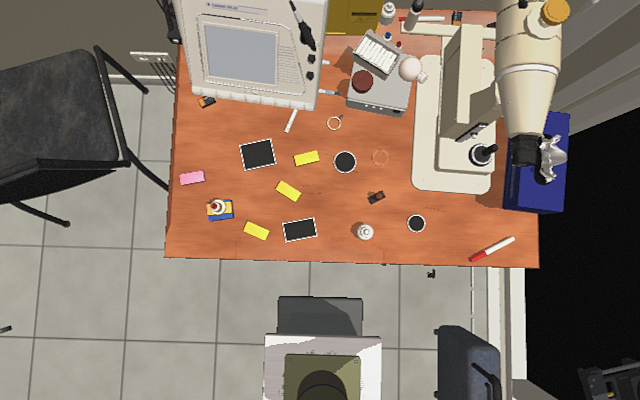

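View pics/scene0.png

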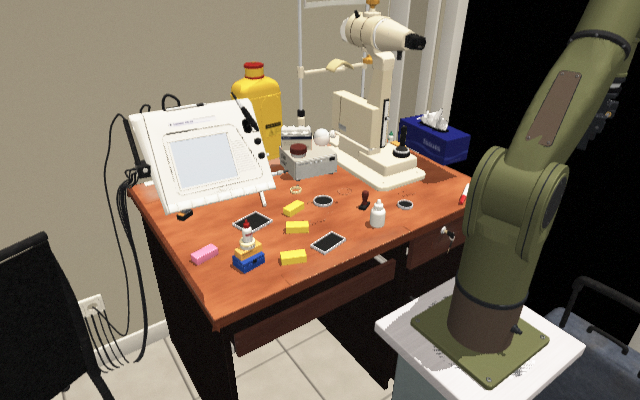

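The top view shows the pile at (219,208), the small dish at (416,223), the larger dish at (345,161), the strip tray at (299,230) and the case tray at (257,154). The gel bottle is at (365,231), the stamp at (376,197), and the tall slit lamp spans x=415–500. The scene view shows the pile at (247,245), the trays at (405,204), (323,201), (327,242) and (252,223), and the gel bottle at (377,215).

```bash
cat > h.py <<'E'
from plant import *
import cv2,numpy as np
from scipy.spatial.transform import Rotation as R
def rays(d,px,pose=None):
    px=np.atleast_2d(np.array(px,float));K=d["camera_matrix"]
    v=np.c_[px,np.ones(len(px))]@np.linalg.inv(K).T
    if pose is None: T=np.linalg.inv(d["world_to_cam"])
    else:
        T=np.eye(4);T[:3,:3]=R.from_quat(pose[1]).as_matrix();T[:3,3]=pose[0];T=T@d["mount"]
    return T[:3,3],v@T[:3,:3].T
def plane(d,px,z,pose=None):
    o,v=rays(d,px,pose);return o+v*((z-o[2])/v[:,2])[:,None]
def cross(a,b): # (o,v),(o,v) -> midpoint, gap
    (o1,v1),(o2,v2)=a,b;v1=v1[0];v2=v2[0]
    t=np.linalg.lstsq(np.c_[v1,-v2],o2-o1,rcond=None)[0]
    p,q=o1+t[0]*v1,o2+t[1]*v2;return (p+q)/2,np.linalg.norm(p-q)
def wrist(name):
    s=get_state();d=snapshot("wrist");cv2.imwrite(f"pics/{name}.png",d["pixels"])
    p=(s["tool_pos"],s["eef_rot"]);np.savez(f"pics/{name}.npz",pos=p[0],rot=p[1],**d);return d,p
def load(name):
    d=dict(np.load(f"pics/{name}.npz"));return d,((d["pos"],d["rot"]) if "pos" in d else None)
def blobs(img,lo,hi,amin=60):
    m=cv2.inRange(cv2.cvtColor(img,cv2.COLOR_BGR2HSV),np.array(lo),np.array(hi))
    c,_=cv2.findContours(cv2.morphologyEx(m,cv2.MORPH_CLOSE,np.ones((3,3))),cv2.RETR_EXTERNAL,cv2.CHAIN_APPROX_NONE)
    return sorted([k for k in c if cv2.contourArea(k)>amin],key=cv2.contourArea,reverse=True)
def cen(k): m=cv2.moments(k);return np.array([m["m10"],m["m01"]])/m["m00"]
def go(xyz,yaw):
    """numbers for rows: to TCP xyz, tool down, closing axis y at world angle yaw (mod pi)"""
    s=get_state();r0=R.from_quat(s["eef_rot"]);best=None
    for k in (-1,0,1):
        a=yaw+k*np.pi;y=np.array([np.cos(a),np.sin(a),0]);z=np.array([0,0,-1.]);x=np.cross(y,z)
        r=r0.inv()*R.from_matrix(np.c_[x,y,z]);rv=r.as_rotvec()
        if best is None or np.linalg.norm(rv)<np.linalg.norm(best):best=rv
    print("shift",np.round(r0.inv().apply(np.array(xyz)-s["tool_pos"])/.5,4),"turn",np.round(best/.5,3),"q",np.round(s["q"],2),"pos",np.round(s["tool_pos"],4),"t",round(float(s["clock"]),1))
E
python3 - <<'E'
from h import *
t,_=load("top0");s,_=load("scene0")
A={"bd":((416,223),(405,204)),"td":((345,161),(323,201)),"st":((299,230),(327,242)),"ct":((257,154),(252,223))}
for n,(a,b) in A.items():
    out=[]
    for d,p in ((t,a),(s,b)):
        ks=blobs(d["pixels"],(0,0,0),(180,255,70),40)
        out.append(min((cen(k) for k in ks),key=lambda c:np.linalg.norm(c-p)))
    x,g=cross(rays(t,out[0]),rays(s,out[1]))
    print(n,np.round(out,1).tolist(),np.round(x,4),round(g,4),plane(t,out[0],.005).round(4),plane(s,out[1],.005).round(4))
print("cap",cross(rays(t,(219,202)),rays(s,(246,228))))
print("lamp",plane(t,[(414,188),(490,192),(475,215),(435,25)],0).round(3), plane(t,[(414,188),(445,140)],.3).round(3))
print("gel",plane(t,(365,231),.06),"stamp",plane(t,(376,197),.03), "scr",plane(t,[(190,100),(317,108)],.0))
for lo,hi,n in (((100,120,40),(130,255,255),"blue"),((8,150,150),(24,255,255),"orange")):
    for d in (t,s):
        for k in blobs(d["pixels"],lo,hi,30):print(n,cen(k).round(),cv2.minAreaRect(k))if abs(cen(k)-((220,208) if d is t else (247,250))).max()<25 else 0
E
```

```text
bd [[416.0, 222.7], [364.0, 203.1]] [ 0.5051 -0.1976  0.0141] 0.1262 [[ 0.4681 -0.2515  0.005 ]] [[ 0.5422 -0.1473  0.005 ]]
td [[344.5, 161.4], [322.8, 200.0]] [ 0.6348 -0.0494  0.0043] 0.0027 [[ 0.6355 -0.0483  0.005 ]] [[ 0.6328 -0.0496  0.005 ]]
st [[299.4, 229.0], [327.8, 241.8]] [0.4403 0.0724 0.0038] 0.002 [[0.4409 0.0732 0.005 ]] [[0.4383 0.0727 0.005 ]]
ct [[257.2, 153.8], [253.9, 220.5]] [0.6475 0.1965 0.0088] 0.0071 [[0.6503 0.2    0.005 ]] [[0.65   0.1916 0.005 ]]
cap (array([0.50340418, 0.28271309, 0.09444408]), np.float64(0.0024370513872086596))
lamp [[ 0.566 -0.246  0.   ]
 [ 0.561 -0.461  0.   ]
 [ 0.495 -0.418  0.   ]
 [ 1.051 -0.306  0.   ]] [[ 0.529 -0.179  0.3  ]
 [ 0.635 -0.246  0.3  ]]
gel [[ 0.43954673 -0.10335884  0.06      ]] stamp [[ 0.53434193 -0.13540221  0.03      ]] scr [[0.80326575 0.40186713 0.        ]
 [0.79018527 0.03422933 0.        ]]
blue [221. 217.] ((220.91998291015625, 216.43997192382812), (4.525484085083008, 24.324474334716797), 81.8698959350586)
blue [249. 262.] ((248.58590698242188, 262.5798645019531), (17.585838317871094, 31.251501083374023), 81.57302856445312)
```

Request:
play_rows([
  [[0.58, -0.59, -0.09, 0, 0, 0], [0.58, -0.59, -0.09, 0, 0, 0], [0.58, -0.59, -0.09, 0, 0, 0], [0.58, -0.59, -0.09, 0, 0, 0], [0.58, -0.59, -0.09, 0, 0, 0], [0.58, -0.59, -0.09, 0, 0, 0], [0.58, -0.59, -0.09, 0, 0, 0], [0.58, -0.59, -0.09, 0, 0, 0], [0.58, -0.59, -0.09, 0, 0, 0], [0.58, -0.59, -0.09, 0, 0, 0], [0.58, -0.59, -0.09, 0, 0, 0], [0.58, -0.59, -0.09, 0, 0, 0], [0.58, -0.59, -0.09, 0, 0, 0], [0.58, -0.59, -0.09, 0, 0, 0]],
])

```text
clock: 1.32
tool_pos: [0.3607, -0.2508, 0.4495]
eef_rot: [0.993, 0.121, -0.001, 0.0]
contact_force: [0.6, -0.3, -0.4]
opening: 1.003
finger_force: 0.0
```

Request:
play_rows([
  [[0.49, -0.89, 0, 0, 0, 0], [0.49, -0.89, 0, 0, 0, 0], [0.49, -0.89, 0, 0, 0, 0], [0.49, -0.89, 0, 0, 0, 0], [0.49, -0.89, 0, 0, 0, 0], [0.49, -0.89, 0, 0, 0, 0], [0.49, -0.89, 0, 0, 0, 0], [0.49, -0.89, 0, 0, 0, 0], [0.49, -0.89, 0, 0, 0, 0], [0.49, -0.89, 0, 0, 0, 0], [0.49, -0.89, 0, 0, 0, 0], [0.49, -0.89, 0, 0, 0, 0], [0.49, -0.89, 0, 0, 0, 0], [0.49, -0.89, 0, 0, 0, 0], [0.49, -0.89, 0, 0, 0, 0], [0.49, -0.89, 0, 0, 0, 0]],
])

```text
clock: 2.65
tool_pos: [0.4914, 0.2387, 0.4493]
eef_rot: [0.993, 0.12, -0.001, 0.001]
contact_force: [0.2, -0.2, 0.2]
opening: 0.997
finger_force: 0.0
```

```bash
python3 - <<'E'
from h import *
wrist("w1"); go((.49,.24,.45),.14)
E
```

```text
shift [-0.002  -0.0031 -0.0011] turn [ 2.000e-03  5.000e-03 -2.939e+00] q [-0.4   0.53 -0.22  1.75  0.15  0.88 -2.01] pos [0.4914 0.2387 0.4495] t 2.7
```

View pics/w1.png

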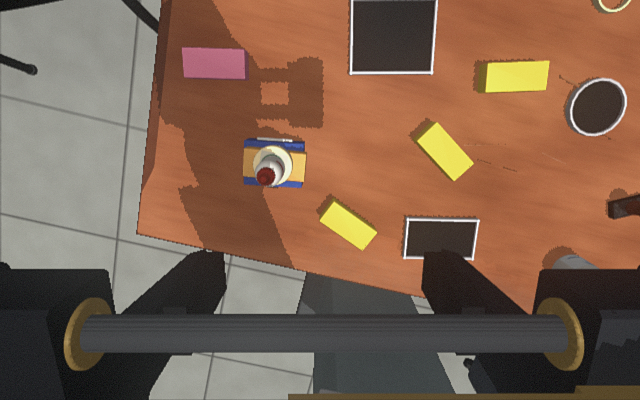

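The pile shows at (270,165) from above: red cap (265,176), cream tin lid, orange box and blue case. The case tray is at (394,35), the strip tray at (441,238) and the tin dish at (597,106). I'll turn so the jaws close along world x.

Request:
play_rows([
  [[0, 0, 0, 0, 0, -0.25], [0, 0, 0, 0, 0, -0.5], [0, 0, 0, 0, 0, -0.75], [0, 0, 0, 0, 0, -0.98], [0, 0, 0, 0, 0, -0.98]],
])

```text
clock: 3.12
tool_pos: [0.4912, 0.2395, 0.4497]
eef_rot: [0.933, 0.36, -0.0, 0.0]
contact_force: [0.1, 0.2, 0.1]
opening: 0.999
finger_force: 0.0
```

Request:
play_rows([
  [[0, 0, 0, 0, 0, -0.25], [0, 0, 0, 0, 0, -0.5], [0, 0, 0, 0, 0, -0.75], [0, 0, 0, 0, 0, -0.98], [0, 0, 0, 0, 0, -0.98]],
])

```text
clock: 3.53
tool_pos: [0.4912, 0.2401, 0.4496]
eef_rot: [0.819, 0.574, -0.0, 0.0]
contact_force: [-0.1, -0.2, 0.2]
opening: 1.004
finger_force: 0.0
```

Request:
play_rows([
  [[0, 0, 0, 0, 0, -0.25], [0, 0, 0, 0, 0, -0.5], [0, 0, 0, 0, 0, -0.75], [0, 0, 0, 0, 0, -0.98], [0.05, 0.01, 0, 0, 0, -0.98], [0.05, 0.01, 0, 0, 0, -0.98], [0.05, 0.01, 0, 0, 0, -0.98]],
])

```text
clock: 4.12
tool_pos: [0.5043, 0.2635, 0.4496]
eef_rot: [0.656, 0.755, -0.0, -0.0]
contact_force: [0.7, -0.3, -0.6]
opening: 1.0
finger_force: 0.0
```

```bash
python3 - <<'E'
from h import *
wrist("w2"); go((.49,.27,.45),.14)
E
```

```text
shift [ 0.0179 -0.0259 -0.001 ] turn [-0.001  0.002  0.002] q [-0.19  0.62 -0.64  1.67  0.42  1.   -0.83] pos [0.5041 0.2629 0.4495] t 4.2
```

View pics/w2.png

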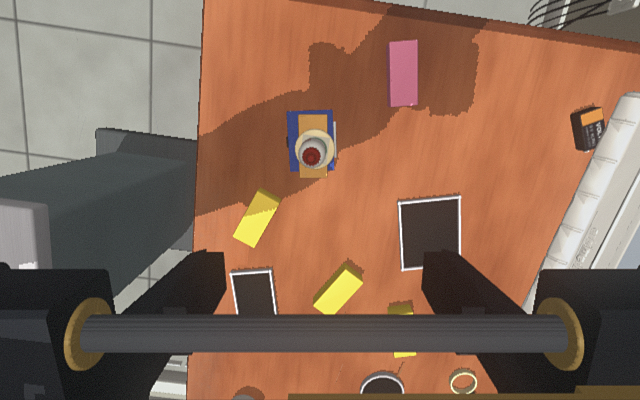

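The cap is at (312,156), the tin at (314,145), the box runs (315,113–178) and the case's blue edges are at 288 and 336. The case tray is at (430,232), nearly aligned with the jaws.

```bash
python3 - <<'E'
from h import *
a,pa=load("w1");b,pb=load("w2");t,_=load("top0");s,_=load("scene0")
def near(d,lo,hi,p,amin=20):
    ks=blobs(d["pixels"],lo,hi,amin);return min(ks,key=lambda k:np.linalg.norm(cen(k)-p))
red=[]
for d,p in ((a,(265,176)),(b,(312,156))):
    h=d["pixels"].copy();k=None
    m=cv2.inRange(h,np.array([0,0,60]),np.array([70,70,255]));x0,y0=p
    ys,xs=np.nonzero(m[y0-14:y0+15,x0-14:x0+15]);red.append((xs.mean()+x0-14,ys.mean()+y0-14));print("red",red[-1],len(xs),np.ptp(xs),np.ptp(ys))
print("cap",cross(rays(a,red[0],pa),rays(b,red[1],pb)),plane(a,red[0],.13,pa),plane(b,red[1],.13,pb))
# trays
for n,da,qa,db,qb in (("ct",(a,pa),(394,35),(b,pb),(430,232)),("st",(a,pa),(441,238),(b,pb),(253,292)),("td",(a,pa),(597,106),(t,None),(344.5,161.4))):
    ka=near(da[0],(0,0,0),(180,255,75),qa,100);kb=near(db[0],(0,0,0),(180,255,75),qb,40)
    x,g=cross(rays(da[0],cen(ka),da[1]),rays(db[0],cen(kb),db[1]))
    r=cv2.boxPoints(cv2.minAreaRect(ka));P=plane(da[0],r,.005,da[1])
    e=[P[1]-P[0],P[2]-P[1]];e.sort(key=np.linalg.norm)
    print(n,cen(ka).round(1),cen(kb).round(1),x.round(4),round(g,4),"plane",plane(da[0],cen(ka),.005,da[1])[0].round(4),"sides",[np.linalg.norm(v).round(4) for v in e],"longdir",np.degrees(np.arctan2(e[1][1],e[1][0])).round(1))
cv2.imwrite("pics/c2.png",cv2.resize(b["pixels"][90:200,250:380],None,fx=5,fy=5,interpolation=cv2.INTER_NEAREST))
E
```

```text
red (np.float64(265.25954198473283), np.float64(176.3740458015267)) 262 27 25
red (np.float64(310.9754098360656), np.float64(155.95491803278688)) 244 16 17
cap (array([0.48922765, 0.2902347 , 0.11617385]), np.float64(0.0001426562179394559)) [[0.49230647 0.28864737 0.13      ]] [[0.48951493 0.29218104 0.13      ]]
ct [392.4  34.6] [382.1 386.1] [0.5564 0.238  0.3204] 0.0521 plane [0.6493 0.1995 0.005 ] sides [np.float64(0.0694), np.float64(0.0855)] longdir -76.2
st [323.8 328.2] [262.6 295.6] [0.4731 0.2392 0.2859] 0.0197 plane [0.2769 0.1843 0.005 ] sides [np.float64(0.2721), np.float64(0.7987)] longdir -75.4
td [597.1 106.7] [344.5 161.4] [ 0.6341 -0.0481  0.0065] 0.0022 plane [ 0.6332 -0.0491  0.005 ] sides [np.float64(0.0534), np.float64(0.0546)] longdir -4.4
```

View pics/c2.png

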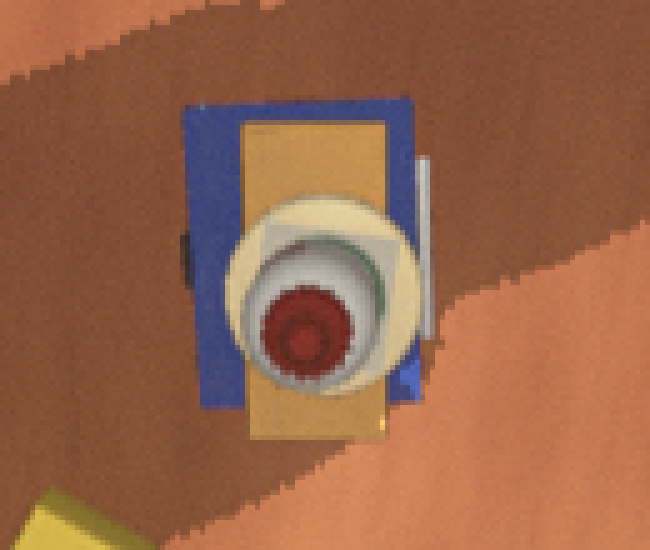

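The crop shows the cap circle at (307,333), the tin lid at (323,295) with r≈98, the box edges at x≈242–387 and the case edges at x≈185–422 (crop px, ×5).

```bash
cat >> h.py <<'E'
def comp(img,box,lo,hi,hsv=True):
    """largest blob inside box (x0,y0,x1,y1), full-image coordinates"""
    x0,y0,x1,y1=box;c=img[y0:y1,x0:x1]
    m=cv2.inRange(cv2.cvtColor(c,cv2.COLOR_BGR2HSV) if hsv else c,np.array(lo),np.array(hi))
    k=max(cv2.findContours(m,cv2.RETR_EXTERNAL,cv2.CHAIN_APPROX_NONE)[0],key=cv2.contourArea)
    return k+np.array([x0,y0])
def quad(d,pose,k,z):
    P=plane(d,cv2.boxPoints(cv2.minAreaRect(k)),z,pose)[:,:2];e=sorted([P[1]-P[0],P[2]-P[1]],key=np.linalg.norm)
    return P.mean(0).round(4),[round(float(np.linalg.norm(v)),4) for v in e],"long deg",round(float(np.degrees(np.arctan2(e[1][1],e[1][0]))%180),1)
E
python3 - <<'E'
from h import *
a,pa=load("w1");b,pb=load("w2")
ka=comp(a["pixels"],(253,165,278,190),(0,0,50),(60,50,255),False);kb=comp(b["pixels"],(300,144,324,168),(0,0,50),(60,50,255),False)
ca,cb=[cv2.minEnclosingCircle(k) for k in (ka,kb)];print("cap",ca,cb,cross(rays(a,ca[0],pa),rays(b,cb[0],pb)),plane(a,ca[0],.13,pa),plane(b,cb[0],.13,pb))
# cream lid
for d,p,box in ((a,pa,(235,135,315,195)),(b,pb,(285,105,345,185))):
    hsv=cv2.cvtColor(d["pixels"],cv2.COLOR_BGR2HSV)
    k=comp(d["pixels"],box,(15,30,120),(35,120,255));c=cv2.minEnclosingCircle(k);print("tin",c,plane(d,c[0],.07,p).round(4))
    try:
        k=comp(d["pixels"],box,(10,121,100),(25,255,255));print("box",len(k),cv2.boundingRect(k),quad(d,p,k,.052))
    except Exception as e:print(e)
crop=np.array([[242,121],[387,121],[387,438],[250,438]])/5+[250,90];P=plane(b,crop,.052,pb);print("boxcorners",P.round(4)[:,:2].tolist(),P.mean(0))
crop=np.array([[185,107],[412,98],[422,400],[201,410]])/5+[250,90];P=plane(b,crop,.030,pb);print("casecorners",P.round(4)[:,:2].tolist(),P.mean(0))
for n,box,d,p in (("ct",(352,0,436,72),a,pa),("st",(406,219,477,258),a,pa),("ct2",(398,196,462,270),b,pb)):
    k=comp(d["pixels"],box,(0,0,0),(180,255,75));print(n,quad(d,p,k,.005),cen(k).round(1))
k1=cen(comp(a["pixels"],(352,0,436,72),(0,0,0),(180,255,75)));k2=cen(comp(b["pixels"],(398,196,462,270),(0,0,0),(180,255,75)))
print(cross(rays(a,k1,pa),rays(b,k2,pb)))
go((.49,.29,.245),0.03)
E
```

```text
cap ((265.1176452636719, 176.05882263183594), 8.94533920288086) ((310.632080078125, 155.97169494628906), 8.370321273803711) (array([0.48913942, 0.29029218, 0.11566597]), np.float64(0.0004205162706594951)) [[0.49254338 0.28881655 0.13      ]] [[0.48923333 0.29212729 0.13      ]]
tin ((272.1165771484375, 164.2098388671875), 20.592758178710938) [[0.4925 0.2911 0.07  ]]
box 551 (235, 135, 80, 60) (array([0.4887, 0.2902]), [0.0627, 0.0816], 'long deg', 103.8)
tin ((314.4460754394531, 148.4752197265625), 20.359455108642578) [[0.491  0.2918 0.07  ]]
box 459 (285, 105, 60, 80) (array([0.4905, 0.2926]), [0.0597, 0.0815], 'long deg', 98.9)
boxcorners [[0.47, 0.3218], [0.4993, 0.3259], [0.5086, 0.261], [0.4796, 0.2569]] [0.4893565  0.29140487 0.052     ]
casecorners [[0.4561, 0.3223], [0.5042, 0.331], [0.516, 0.2665], [0.467, 0.2573]] [0.48580133 0.29425542 0.03      ]
ct (array([0.6484, 0.198 ]), [0.0694, 0.0855], 'long deg', 103.8) [392.4  35.1]
st (array([0.437, 0.071]), [0.0476, 0.0848], 'long deg', 103.8) [440.3 239.2]
ct2 (array([0.6506, 0.1955]), [0.0699, 0.0938], 'long deg', 106.6) [431.  235.4]
(array([0.64663005, 0.20041411, 0.01468809]), np.float64(0.0006446790953579804))
shift [ 0.0579 -0.02    0.409 ] turn [-0.001  0.002  0.222] q [-0.19  0.62 -0.64  1.67  0.42  1.   -0.83] pos [0.5041 0.2629 0.4495] t 4.2
```

Request:
play_rows([
  [[0.058, -0.018, 0, 0, 0, 0], [0.058, -0.018, 0.05, 0, 0, 0], [0.058, -0.018, 0.12, 0, 0, 0], [0.058, -0.018, 0.19, 0, 0, 0], [0.058, -0.018, 0.26, 0, 0, 0], [0.058, -0.018, 0.32, 0, 0, 0], [0.058, -0.018, 0.36, 0, 0, 0], [0.058, -0.018, 0.39, 0, 0, 0], [0.058, -0.018, 0.409, 0, 0, 0], [0.058, -0.018, 0.409, 0, 0, 0], [0.058, -0.018, 0.409, 0, 0, 0]],
])

```text
clock: 5.08
tool_pos: [0.4911, 0.2906, 0.2455]
eef_rot: [0.655, 0.756, -0.0, 0.0]
contact_force: [1.1, -0.0, 0.2]
opening: 1.001
finger_force: 0.0
```

```bash
python3 - <<'E'
from h import *
wrist("w3"); d=snapshot("scene");cv2.imwrite("pics/s3.png",cv2.resize(d["pixels"][180:300,180:320],None,fx=3,fy=3)); 
w=cv2.imread("pics/w3.png");s=cv2.imread("pics/s3.png");
o=np.zeros((400,760,3),np.uint8);o[:,:]=0;o[:250,:400]=cv2.resize(w,(400,250));o[:308,400:760]=cv2.resize(s,(360,308));cv2.imwrite("pics/m3.png",o)
go((.491,.2905,.245),.14)
E
```

```text
shift [-0.001  -0.001   0.0028] turn [ 0.004 -0.001  0.008] q [-0.36  0.88 -0.44  1.84  0.66  0.57 -1.09] pos [0.4914 0.291  0.2464] t 5.2
```

View pics/m3.png

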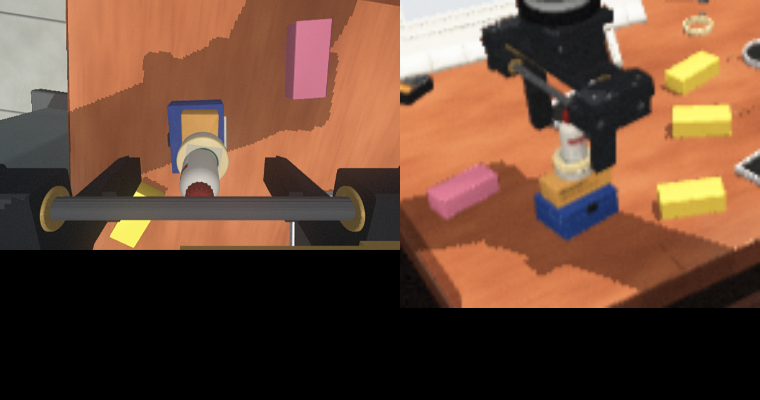

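The bottle stands centred between the open fingers (left panel, cap at (200,190)) and the fingertips are clear of the tin. Closing gently.

Request:
play_rows([
  [[0, 0, 0, 0, 0, 0], [0, 0, 0, 0, 0, 0], [0, 0, 0, 0, 0, 0], [0, 0, 0, 0, 0, 0], [0, 0, 0, 0, 0, 0], [0, 0, 0, 0, 0, 0], [0, 0, 0, 0, 0, 0], [0, 0, 0, 0, 0, 0], [0, 0, 0, 0, 0, 0], [0, 0, 0, 0, 0, 0]],
], claw=1, squeeze=6)

```text
clock: 6.02
tool_pos: [0.491, 0.291, 0.2451]
eef_rot: [0.654, 0.756, -0.0, -0.0]
contact_force: [0.1, -0.4, 0.3]
opening: 0.285
finger_force: 6.0
```

Request:
play_rows([
  [[0, 0, -0.02, 0, 0, 0], [0, 0, -0.06, 0, 0, 0], [0, 0, -0.12, 0, 0, 0], [0, 0, -0.18, 0, 0, 0], [0, 0, -0.22, 0, 0, 0], [0, 0, -0.24, 0, 0, 0], [0, 0, -0.24, 0, 0, 0]],
])

```text
clock: 6.6
tool_pos: [0.4914, 0.2914, 0.3678]
eef_rot: [0.654, 0.756, 0.002, 0.001]
contact_force: [-0.1, -0.3, -0.8]
opening: 0.28
finger_force: 6.0
```

Request:
play_rows([
  [[-0.04, -0.008, 0, 0, 0, 0.1], [-0.1, -0.02, 0, 0, 0, 0.25], [-0.17, -0.03, 0, 0, 0, 0.4], [-0.24, -0.044, 0, 0, 0, 0.55], [-0.31, -0.057, 0, 0, 0, 0.7], [-0.38, -0.07, 0, 0, 0, 0.85], [-0.44, -0.08, 0, 0, 0, 0.98], [-0.5, -0.09, 0, 0, 0, 0.98], [-0.534, -0.098, 0, 0, 0, 0.98], [-0.534, -0.098, 0, 0, 0, 0.98]],
])

```text
clock: 7.43
tool_pos: [0.48, 0.0147, 0.3636]
eef_rot: [0.82, 0.572, -0.003, 0.0]
contact_force: [-0.2, 0.7, -0.6]
opening: 0.278
finger_force: 6.0
```

```bash
python3 - <<'E'
from h import *
s=get_state();print(s["opening"],s["finger_force"]);go((.468,-.2515,.365),-1.05)
E
```

```text
0.27757352628402926 5.999488695524633
shift [-5.079e-01  1.611e-01 -4.000e-04] turn [-0.002  0.013  1.395] q [ 0.17  0.6  -0.47  2.03  0.46  0.62 -0.96] pos [0.48   0.0147 0.3636] t 7.4
```

Request:
play_rows([
  [[-0.04, 0.012, 0, 0, 0, 0.12], [-0.1, 0.032, 0, 0, 0, 0.27], [-0.17, 0.054, 0, 0, 0, 0.42], [-0.24, 0.076, 0, 0, 0, 0.58], [-0.31, 0.098, 0, 0, 0, 0.72], [-0.38, 0.12, 0, 0, 0, 0.86], [-0.44, 0.14, 0, 0, 0, 0.98], [-0.49, 0.155, 0, 0, 0, 0.98], [-0.508, 0.161, 0, 0, 0, 0.98], [-0.508, 0.161, 0, 0, 0, 0.98], [-0.508, 0.161, 0, 0, 0, 0.98]],
])

```text
clock: 8.35
tool_pos: [0.4713, -0.245, 0.3646]
eef_rot: [0.933, 0.36, 0.0, -0.001]
contact_force: [0.6, 0.6, 0.0]
opening: 0.277
finger_force: 6.0
```

```bash
python3 - <<'E'
from h import *
wrist("w4");go((.468,-.2515,.3),-1.05)
E
```

```text
shift [-0.0151  0.0064  0.1296] turn [-0.004 -0.002  0.437] q [ 0.63  0.64 -0.39  1.88  0.36  0.68 -0.8 ] pos [ 0.4715 -0.2442  0.3648] t 8.4
```

View pics/w4.png

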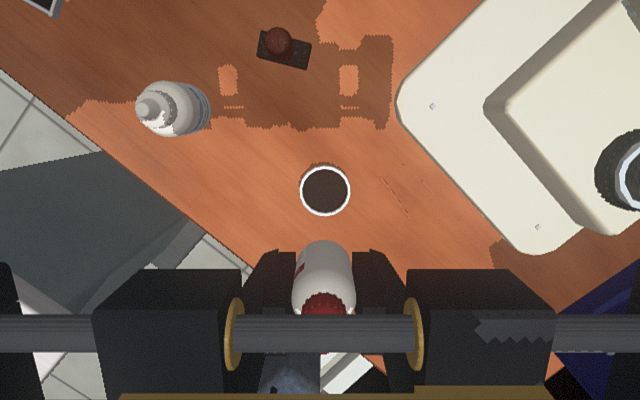

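The small dish is clear at (325,190), the gel bottle (175,108) and stamp (285,48) are well away, and the bottle hangs upright in the jaws.

```bash
python3 - <<'E'
from h import *
b,p=load("w4");t,_=load("top0")
k=comp(b["pixels"],(285,150,365,230),(0,0,0),(180,255,75));c=cv2.fitEllipse(k);print(c)
ct=cen(comp(t["pixels"],(404,210,429,236),(0,0,0),(180,255,75)))
P=plane(b,c[0],.005,p)[0];print(P,cross(rays(b,c[0],p),rays(t,ct)),plane(t,ct,.005))
go((P[0],P[1],.1815),-.84)
E
```

```text
((324.4987487792969, 190.47857666015625), (40.85841369628906, 43.06745529174805), 90.3807144165039)
[ 0.46545414 -0.25074593  0.005     ] (array([ 0.46745919, -0.24887498,  0.01658484]), np.float64(0.00011664682995491945)) [[ 0.46799974 -0.25146233  0.005     ]]
shift [-0.0181  0.0022  0.3666] turn [-0.004 -0.002  0.017] q [ 0.63  0.64 -0.39  1.88  0.36  0.68 -0.8 ] pos [ 0.4715 -0.2442  0.3648] t 8.4
```

Request:
play_rows([
  [[-0.017, 0.002, 0.02, 0, 0, 0], [-0.017, 0.002, 0.07, 0, 0, 0], [-0.017, 0.002, 0.13, 0, 0, 0], [-0.017, 0.002, 0.19, 0, 0, 0], [-0.017, 0.002, 0.25, 0, 0, 0], [-0.017, 0.002, 0.3, 0, 0, 0], [-0.017, 0.002, 0.33, 0, 0, 0], [-0.017, 0.002, 0.345, 0, 0, 0], [-0.017, 0.002, 0.355, 0, 0, 0], [-0.017, 0.002, 0.36, 0, 0, 0], [-0.017, 0.002, 0.364, 0, 0, 0], [-0.017, 0.002, 0.367, 0, 0, 0], [-0.017, 0.002, 0.367, 0, 0, 0], [-0.017, 0.002, 0.367, 0, 0, 0]],
])

```text
clock: 9.57
tool_pos: [0.4655, -0.2532, 0.1823]
eef_rot: [0.933, 0.36, 0.0, 0.0]
contact_force: [0.6, 0.7, 0.1]
opening: 0.28
finger_force: 6.0
```

Request:
play_rows([
  [[0, -0.002, 0.001, 0, 0, 0], [0, -0.002, 0.002, 0, 0, 0], [0, -0.002, 0.003, 0, 0, 0], [0, -0.002, 0.003, 0, 0, 0], [0, -0.002, 0.003, 0, 0, 0]],
])

```text
clock: 9.98
tool_pos: [0.4647, -0.2523, 0.1802]
eef_rot: [0.933, 0.36, 0.0, 0.0]
contact_force: [-0.1, 0.8, -0.2]
opening: 0.284
finger_force: 6.0
```

```bash
python3 - <<'E'
from h import *
wrist("w5");s=get_state();print(s["contact_force"],s["tool_pos"])
o=np.zeros((400,760,3),np.uint8);o[:,:400]=cv2.resize(cv2.imread("pics/w5.png")[150:400,200:450],(400,400))
d=snapshot("scene");o[:,400:]=cv2.resize(d["pixels"][150:250,360:450],(360,400));cv2.imwrite("pics/m5.png",o)
E
```

```text
[ 0.39254125  0.22844397 -0.32313887] [ 0.4646692  -0.25232128  0.18022607]
```

View pics/m5.png

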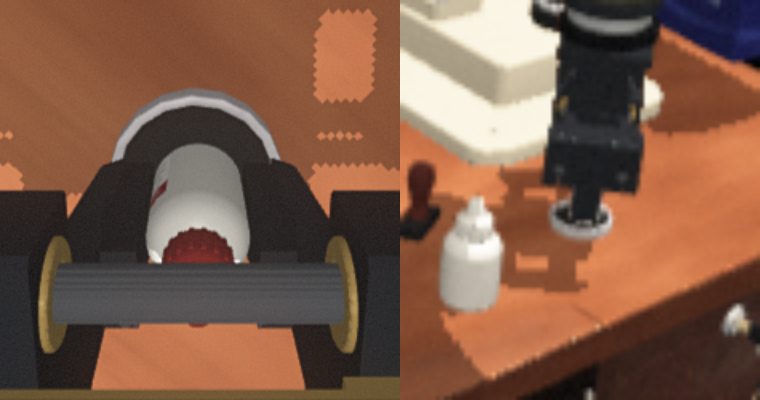

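The bottle is centred in the dish, with the dish rim arc symmetric about it in the left panel. Lowering a little more to feel contact.

Request:
play_rows([
  [[0, 0, 0.001, 0, 0, 0], [0, 0, 0.002, 0, 0, 0], [0, 0, 0.002, 0, 0, 0], [0, 0, 0.002, 0, 0, 0]],
])

```text
clock: 10.42
tool_pos: [0.4646, -0.2522, 0.1799]
eef_rot: [0.933, 0.36, 0.0, 0.0]
contact_force: [-1.7, 0.8, 6.6]
opening: 0.278
finger_force: 6.0
```

Request:
play_rows([
  [[0, 0, -0.001, 0, 0, 0], [0, 0, -0.001, 0, 0, 0], [0, 0, -0.001, 0, 0, 0], [0, 0, -0.001, 0, 0, 0], [0, 0, -0.001, 0, 0, 0]],
], claw=0.5)

```text
clock: 10.83
tool_pos: [0.4646, -0.2523, 0.1796]
eef_rot: [0.933, 0.36, -0.0, -0.0]
contact_force: [-0.5, 0.0, -1.4]
opening: 0.498
finger_force: 0.0
```

Request:
play_rows([
  [[0, 0, -0.02, 0, 0, 0], [0, 0, -0.06, 0, 0, 0], [0, 0, -0.12, 0, 0, 0], [0, 0, -0.18, 0, 0, 0], [0, 0, -0.24, 0, 0, 0], [0, 0, -0.3, 0, 0, 0], [0, 0, -0.36, 0, 0, 0], [0, 0, -0.4, 0, 0, 0], [0, 0, -0.4, 0, 0, 0]],
])

```text
clock: 11.58
tool_pos: [0.4656, -0.2525, 0.3845]
eef_rot: [0.933, 0.359, 0.003, 0.003]
contact_force: [1.0, 0.7, -0.1]
opening: 0.498
finger_force: 0.0
```

```bash
python3 - <<'E'
from h import *
b,p=wrist("w6");x,y=324,190
k=comp(b["pixels"],(250,130,400,260),(0,0,40),(75,70,255),False);c=cv2.minEnclosingCircle(k)
print("cap",c,plane(b,c[0],.065,p));go((.49,.26,.4),.14)
E
```

```text
cap ((319.3060302734375, 178.02354431152344), 20.907028198242188) [[ 0.47437804 -0.24316933  0.065     ]]
shift [ 0.7248 -0.7263 -0.0376] turn [ 1.100e-02  1.000e-03 -1.951e+00] q [ 0.66  0.62 -0.41  1.87  0.36  0.72 -0.79] pos [ 0.465  -0.2525  0.3823] t 11.6
```

Request:
play_rows([
  [[0.04, -0.04, 0, 0, 0, -0.12], [0.09, -0.09, 0, 0, 0, -0.27], [0.14, -0.14, 0, 0, 0, -0.42], [0.19, -0.19, 0, 0, 0, -0.58], [0.24, -0.24, 0, 0, 0, -0.72], [0.29, -0.29, -0.01, 0, 0, -0.86], [0.34, -0.34, -0.02, 0, 0, -0.98], [0.362, -0.363, -0.03, 0, 0, -0.98], [0.362, -0.363, -0.03, 0, 0, -0.98]],
], claw=0)

```text
clock: 12.38
tool_pos: [0.4768, 0.0084, 0.3949]
eef_rot: [0.816, 0.579, 0.001, -0.001]
contact_force: [0.4, -0.5, -0.0]
opening: 0.997
finger_force: 0.0
```

```bash
python3 - <<'E'
from h import *
t=snapshot("top");cv2.imwrite("pics/top1.png",t["pixels"])
i=t["pixels"][200:235,395:435].astype(int);m=(i[...,2]>i[...,1]+70)&(i[...,1]<90)&(abs(i[...,0]-i[...,1])<30);ys,xs=np.nonzero(m)
c=(np.median(xs)+395,np.median(ys)+200);print(len(xs),c,plane(t,c,.065))
go((.49,.26,.4),.14)
E
```

```text
18 (np.float64(421.0), np.float64(222.5)) [[ 0.46630339 -0.25098518  0.065     ]]
shift [ 0.4885 -0.1448 -0.011 ] turn [-0.002 -0.001 -0.961] q [ 0.24  0.55 -0.53  2.    0.43  0.7  -0.91] pos [0.4767 0.0056 0.3944] t 12.4
```

The top camera puts the cap at (421,222), i.e. on the dish centre and upright. Back to the pile.

Request:
play_rows([
  [[0.05, -0.015, 0, 0, 0, -0.12], [0.12, -0.035, 0, 0, 0, -0.27], [0.19, -0.055, 0, 0, 0, -0.42], [0.26, -0.077, 0, 0, 0, -0.58], [0.33, -0.098, 0, 0, 0, -0.72], [0.4, -0.12, 0, 0, 0, -0.86], [0.46, -0.137, -0.01, 0, 0, -0.96], [0.489, -0.145, -0.01, 0, 0, -0.96], [0.489, -0.145, -0.01, 0, 0, -0.96], [0.489, -0.145, -0.01, 0, 0, -0.96]],
])

```text
clock: 13.27
tool_pos: [0.4918, 0.2569, 0.3984]
eef_rot: [0.658, 0.753, -0.002, 0.0]
contact_force: [-0.4, -1.3, -0.6]
opening: 0.999
finger_force: 0.0
```

```bash
python3 - <<'E'
from h import *
b,p=wrist("w7")
cv2.imwrite("pics/c7.png",cv2.resize(b["pixels"][110:260,220:400],None,fx=4,fy=4,interpolation=cv2.INTER_NEAREST))
c=b["pixels"][110:260,220:400];k=comp(b["pixels"],(220,110,400,260),(15,20,120),(40,120,255));e=cv2.fitEllipse(cv2.convexHull(k))
print(e,plane(b,e[0],.07,p));go((.4915,.2915,.208),.14)
E
```

```text
((328.94744873046875, 148.4862060546875), (46.371150970458984, 47.353694915771484), 13.708382606506348) [[0.49092625 0.29188987 0.07      ]]
shift [0.0721 0.0093 0.3807] turn [-0.004  0.007 -0.015] q [-0.19  0.66 -0.63  1.77  0.5   0.87 -0.92] pos [0.492  0.2559 0.3985] t 13.3
```

View pics/c7.png

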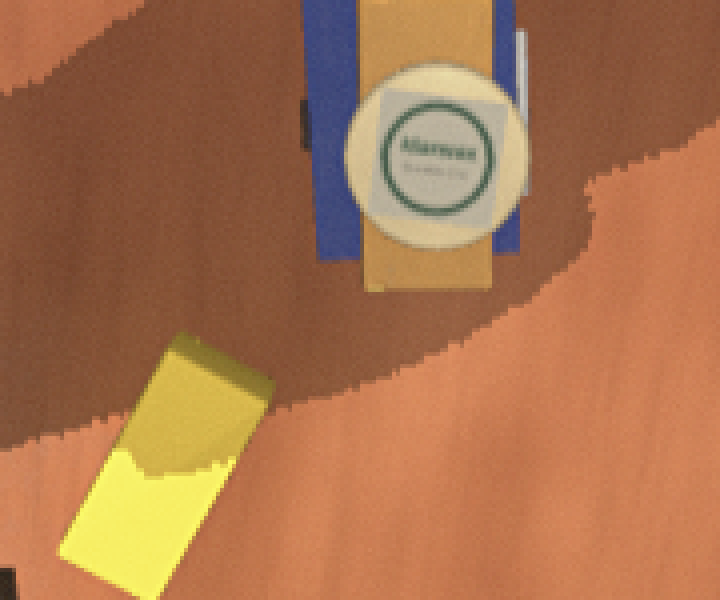

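The tin lid is at (438,155) in the crop, i.e. world (0.491,0.292), undisturbed. From the w1 view the fingertips come out at about 0.169 m from the TCP, so I'll grip with the tips 8 mm above the tin's base, which will keep them above the dish rim.

Request:
play_rows([
  [[0.04, 0.004, 0, 0, 0, 0], [0.073, 0.008, 0.03, 0, 0, 0], [0.073, 0.008, 0.1, 0, 0, 0], [0.073, 0.008, 0.17, 0, 0, 0], [0.073, 0.008, 0.24, 0, 0, 0], [0.073, 0.008, 0.29, 0, 0, 0], [0.073, 0.008, 0.32, 0, 0, 0], [0.073, 0.008, 0.34, 0, 0, 0], [0.073, 0.008, 0.34, 0, 0, 0], [0.073, 0.008, 0.34, 0, 0, 0]],
])

```text
clock: 14.15
tool_pos: [0.491, 0.2938, 0.2297]
eef_rot: [0.658, 0.753, -0.0, 0.0]
contact_force: [-0.1, -0.9, -0.5]
opening: 1.003
finger_force: 0.0
```

```bash
python3 - <<'E'
from h import *
go((.491,.292,.229),.14)
E
```

```text
shift [-0.0035 -0.0006  0.0015] turn [-0.     0.002 -0.014] q [-0.36  0.91 -0.45  1.84  0.71  0.56 -1.15] pos [0.491  0.2938 0.2297] t 14.2
```

Request:
play_rows([
  [[-0.003, 0, 0.001, 0, 0, 0], [-0.003, 0, 0.001, 0, 0, 0], [-0.003, 0, 0.001, 0, 0, 0], [-0.003, 0, 0.001, 0, 0, 0], [-0.003, 0, 0.001, 0, 0, 0], [-0.003, 0, 0.001, 0, 0, 0], [-0.003, 0, 0.001, 0, 0, 0], [-0.003, 0, 0.001, 0, 0, 0], [-0.003, 0, 0.001, 0, 0, 0]],
], claw=1, squeeze=8)

```text
clock: 14.9
tool_pos: [0.4907, 0.2937, 0.2293]
eef_rot: [0.658, 0.753, 0.0, 0.0]
contact_force: [1.0, 0.7, 1.2]
opening: 0.448
finger_force: 8.0
```

Request:
play_rows([
  [[0, 0, -0.01, 0, 0, 0], [0, 0, -0.04, 0, 0, 0], [0, 0, -0.1, 0, 0, 0], [0, 0, -0.16, 0, 0, 0], [0, 0, -0.2, 0, 0, 0], [0, 0, -0.2, 0, 0, 0], [0, 0, -0.2, 0, 0, 0]],
])

```text
clock: 15.48
tool_pos: [0.4909, 0.2936, 0.3303]
eef_rot: [0.658, 0.753, 0.001, 0.0]
contact_force: [-0.2, 0.8, -0.9]
opening: 0.448
finger_force: 8.0
```

```bash
python3 - <<'E'
from h import *
go((.634,-.049,.33),.14);s=get_state();print(s["opening"])
E
```

```text
shift [-7.175e-01  1.915e-01  4.000e-04] turn [ 0.004 -0.002 -0.011] q [-0.29  0.77 -0.57  1.79  0.58  0.75 -1.04] pos [0.4909 0.2936 0.3303] t 15.5
0.448241908953021
```

Request:
play_rows([
  [[-0.03, 0.008, 0, 0, 0, 0], [-0.09, 0.024, 0, 0, 0, 0], [-0.16, 0.043, 0, 0, 0, 0], [-0.23, 0.061, 0, 0, 0, 0], [-0.3, 0.08, 0, 0, 0, 0], [-0.37, 0.099, 0, 0, 0, 0], [-0.44, 0.117, 0, 0, 0, 0], [-0.51, 0.136, 0, 0, 0, 0], [-0.58, 0.155, 0, 0, 0, 0], [-0.64, 0.171, 0, 0, 0, 0], [-0.69, 0.184, 0, 0, 0, 0], [-0.717, 0.191, 0, 0, 0, 0], [-0.717, 0.191, 0, 0, 0, 0], [-0.717, 0.191, 0, 0, 0, 0], [-0.717, 0.191, 0, 0, 0, 0]],
])

```text
clock: 16.73
tool_pos: [0.6329, -0.0469, 0.3285]
eef_rot: [0.657, 0.754, -0.0, -0.001]
contact_force: [0.1, 0.4, -1.1]
opening: 0.453
finger_force: 8.0
```

```bash
python3 - <<'E'
from h import *
b,p=wrist("w8");t,_=load("top0")
k=comp(b["pixels"],(240,110,400,262),(0,0,0),(180,255,75));e=cv2.fitEllipse(cv2.convexHull(k));P=plane(b,e[0],.005,p)[0]
print(e,P);go((P[0],P[1],.186),.14)
cv2.imwrite("pics/c8.png",b["pixels"])
E
```

```text
((323.8913879394531, 191.811767578125), (62.37343978881836, 65.10843658447266), 90.30667877197266) [ 0.63259598 -0.04759212  0.005     ]
shift [-0.0025 -0.0007  0.2856] turn [-0.002 -0.003 -0.003] q [ 0.33  0.86 -0.63  1.59  0.61  0.9  -0.38] pos [ 0.6329 -0.0465  0.3288] t 16.8
```

View pics/c8.png

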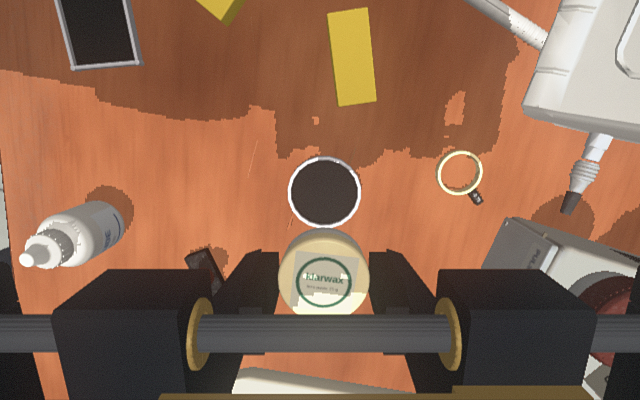

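The larger dish is at (324,192), the tin is held level at (323,285), and the grey device on the right is clear of the body. Lowering.

Request:
play_rows([
  [[-0.003, -0.001, 0.02, 0, 0, 0], [-0.003, -0.001, 0.07, 0, 0, 0], [-0.003, -0.001, 0.13, 0, 0, 0], [-0.003, -0.001, 0.19, 0, 0, 0], [-0.003, -0.001, 0.23, 0, 0, 0], [-0.003, -0.001, 0.26, 0, 0, 0], [-0.003, -0.001, 0.275, 0, 0, 0], [-0.003, -0.001, 0.285, 0, 0, 0], [-0.003, -0.001, 0.289, 0, 0, 0], [-0.003, -0.001, 0.289, 0, 0, 0], [-0.003, -0.001, 0.289, 0, 0, 0]],
])

```text
clock: 17.7
tool_pos: [0.6338, -0.0502, 0.1858]
eef_rot: [0.658, 0.753, 0.001, 0.001]
contact_force: [-0.4, -0.0, -0.1]
opening: 0.454
finger_force: 8.0
```

```bash
python3 - <<'E'
from h import *
go((.6326,-.0476,.1823),.14)
E
```

```text
shift [ 0.0056 -0.0018  0.007 ] turn [ 0.004  0.    -0.01 ] q [ 0.28  1.04 -0.51  1.64  0.76  0.66 -0.5 ] pos [ 0.6338 -0.0502  0.1858] t 17.7
```

Request:
play_rows([
  [[0.005, -0.002, 0.002, 0, 0, 0], [0.005, -0.002, 0.004, 0, 0, 0], [0.005, -0.002, 0.006, 0, 0, 0], [0.005, -0.002, 0.007, 0, 0, 0], [0.005, -0.002, 0.008, 0, 0, 0], [0.005, -0.002, 0.008, 0, 0, 0]],
])

```text
clock: 18.2
tool_pos: [0.6321, -0.0478, 0.1821]
eef_rot: [0.658, 0.753, 0.0, 0.0]
contact_force: [-2.2, 0.5, 9.0]
opening: 0.45
finger_force: 8.0
```

Request:
play_rows([
  [[0, 0, -0.001, 0, 0, 0], [0, 0, -0.001, 0, 0, 0], [0, 0, -0.001, 0, 0, 0], [0, 0, -0.001, 0, 0, 0], [0, 0, -0.001, 0, 0, 0], [0, 0, -0.001, 0, 0, 0]],
], claw=0.3)

```text
clock: 18.7
tool_pos: [0.632, -0.0481, 0.181]
eef_rot: [0.658, 0.753, -0.0, -0.0]
contact_force: [-0.2, 0.2, -0.0]
opening: 0.701
finger_force: 0.0
```

Request:
play_rows([
  [[0, 0, -0.02, 0, 0, 0], [0, 0, -0.06, 0, 0, 0], [0, 0, -0.12, 0, 0, 0], [0, 0, -0.18, 0, 0, 0], [0, 0, -0.24, 0, 0, 0], [0, 0, -0.3, 0, 0, 0], [0, 0, -0.36, 0, 0, 0], [0, 0, -0.4, 0, 0, 0], [0, 0, -0.4, 0, 0, 0]],
])

```text
clock: 19.45
tool_pos: [0.6332, -0.0473, 0.387]
eef_rot: [0.658, 0.753, 0.003, 0.003]
contact_force: [0.6, 0.1, 0.5]
opening: 0.702
finger_force: 0.0
```

```bash
python3 - <<'E'
from h import *
b,p=wrist("w9")
k=comp(b["pixels"],(240,100,400,262),(15,20,120),(40,130,255));e=cv2.fitEllipse(cv2.convexHull(k));print(e,plane(b,e[0],.023,p))
go((.487,.255,.4),.15)
E
```

```text
((318.8537292480469, 182.8057403564453), (40.795623779296875, 41.00273132324219), 30.63441276550293) [[ 0.63203885 -0.04928986  0.023     ]]
shift [ 0.6389 -0.2067 -0.0328] turn [ 0.011  0.001 -0.03 ] q [ 0.35  0.79 -0.67  1.55  0.56  1.   -0.34] pos [ 0.6325 -0.0476  0.3843] t 19.5
```

The tin is in place: centre at (0.632,-0.049), outline round. Back to the pile for the box.

Request:
play_rows([
  [[0.05, -0.016, -0.01, 0, 0, 0], [0.13, -0.042, -0.02, 0, 0, 0], [0.21, -0.068, -0.03, 0, 0, 0], [0.29, -0.094, -0.03, 0, 0, 0], [0.37, -0.12, -0.03, 0, 0, 0], [0.45, -0.146, -0.03, 0, 0, 0], [0.53, -0.172, -0.03, 0, 0, 0], [0.6, -0.194, -0.03, 0, 0, 0], [0.639, -0.207, -0.03, 0, 0, 0], [0.639, -0.207, -0.03, 0, 0, 0], [0.639, -0.207, -0.03, 0, 0, 0], [0.639, -0.207, -0.03, 0, 0, 0]],
], claw=0)

```text
clock: 20.5
tool_pos: [0.4868, 0.2533, 0.3953]
eef_rot: [0.658, 0.753, -0.001, 0.0]
contact_force: [0.6, 0.6, 0.0]
opening: 1.004
finger_force: 0.0
```

```bash
python3 - <<'E'
from h import *
b,p=wrist("w10")
cv2.imwrite("pics/c10.png",cv2.resize(b["pixels"][70:230,220:430],None,fx=3,fy=3,interpolation=cv2.INTER_NEAREST))
k=comp(b["pixels"],(260,80,400,215),(12,100,90),(22,200,255));print(cv2.boundingRect(k),cv2.contourArea(k),quad(b,p,k,.052))
k=comp(b["pixels"],(240,70,420,230),(105,100,30),(130,255,255));print(cv2.boundingRect(k),quad(b,p,k,.03))
go((.4894,.2914,.207),.14)
E
```

```text
(315, 106, 34, 76) 2395.5 (array([0.4884, 0.2904]), [0.0286, 0.0662], 'long deg', 98.7)
(301, 101, 54, 71) (array([0.4851, 0.2949]), [0.0485, 0.0639], 'long deg', 101.6)
shift [0.0768 0.015  0.3765] turn [-0.002  0.005 -0.015] q [-0.18  0.67 -0.65  1.79  0.52  0.86 -0.94] pos [0.4872 0.2528 0.3954] t 20.6
```

View pics/c10.png

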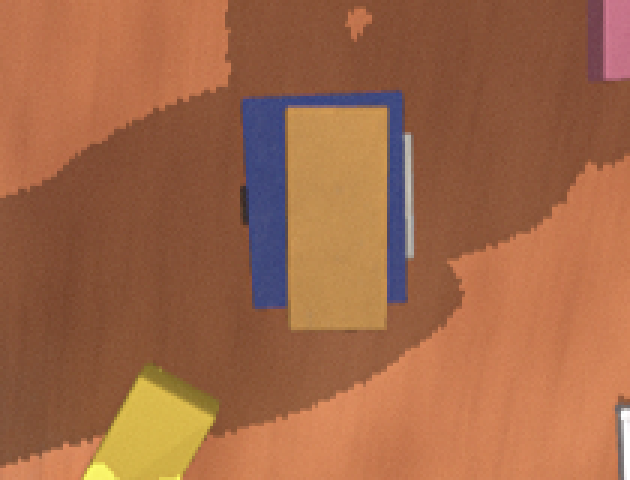

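The orange box is at crop (337,218) → (0.4885,0.2905), long axis 98.7°, undisturbed; the case is under it at (0.485,0.295), 101.6°.

Request:
play_rows([
  [[0.04, 0.007, 0, 0, 0, -0.04], [0.073, 0.013, 0.03, 0, 0, -0.04], [0.073, 0.013, 0.1, 0, 0, -0.04], [0.073, 0.013, 0.17, 0, 0, -0.04], [0.073, 0.013, 0.24, 0, 0, -0.04], [0.073, 0.013, 0.3, 0, 0, -0.04], [0.073, 0.013, 0.34, 0, 0, -0.04], [0.073, 0.013, 0.365, 0, 0, -0.04], [0.073, 0.013, 0.376, 0, 0, -0.04], [0.073, 0.013, 0.376, 0, 0, -0.04], [0.073, 0.013, 0.376, 0, 0, -0.04]],
])

```text
clock: 21.47
tool_pos: [0.4886, 0.2915, 0.2089]
eef_rot: [0.651, 0.759, 0.001, 0.0]
contact_force: [-0.4, 0.6, 0.3]
opening: 1.001
finger_force: 0.0
```

```bash
python3 - <<'E'
from h import *
go((.4885,.2905,.207),.152)
E
```

```text
shift [-0.0019 -0.0005  0.0039] turn [ 0.002 -0.001  0.004] q [-0.37  0.94 -0.44  1.86  0.77  0.52 -1.18] pos [0.4886 0.2915 0.2089] t 21.5
```

Request:
play_rows([
  [[-0.002, 0, 0.003, 0, 0, 0], [-0.002, 0, 0.003, 0, 0, 0], [-0.002, 0, 0.003, 0, 0, 0], [-0.002, 0, 0.003, 0, 0, 0], [-0.002, 0, 0.003, 0, 0, 0], [-0.002, 0, 0.003, 0, 0, 0], [-0.002, 0, 0.003, 0, 0, 0], [-0.002, 0, 0.003, 0, 0, 0], [-0.002, 0, 0.003, 0, 0, 0]],
], claw=1, squeeze=10)

```text
clock: 22.22
tool_pos: [0.4881, 0.2907, 0.2067]
eef_rot: [0.65, 0.76, -0.0, 0.0]
contact_force: [0.6, 0.3, -0.1]
opening: 0.339
finger_force: 0.1
```

Request:
play_rows([
  [[0, 0, -0.01, 0, 0, 0], [0, 0, -0.04, 0, 0, 0], [0, 0, -0.1, 0, 0, 0], [0, 0, -0.16, 0, 0, 0], [0, 0, -0.22, 0, 0, 0], [0, 0, -0.24, 0, 0, 0], [0, 0, -0.24, 0, 0, 0]],
])

```text
clock: 22.8
tool_pos: [0.4887, 0.2913, 0.3294]
eef_rot: [0.65, 0.76, 0.003, 0.001]
contact_force: [-1.2, 0.5, -1.6]
opening: 0.339
finger_force: 10.0
```

```bash
python3 - <<'E'
from h import *
go((.4385,.072,.327),.24);s=get_state();print(s["opening"])
E
```

```text
shift [-0.418  -0.1667  0.003 ] turn [ 0.01  -0.005 -0.171] q [-0.28  0.77 -0.59  1.8   0.61  0.75 -1.04] pos [0.4887 0.2913 0.3294] t 22.8
0.3386015093726887
```

Request:
play_rows([
  [[-0.03, -0.012, 0, 0, 0, -0.02], [-0.09, -0.036, 0, 0, 0, -0.05], [-0.16, -0.064, 0, 0, 0, -0.08], [-0.23, -0.092, 0, 0, 0, -0.12], [-0.3, -0.12, 0, 0, 0, -0.16], [-0.36, -0.144, 0, 0, 0, -0.17], [-0.4, -0.16, 0, 0, 0, -0.17], [-0.418, -0.167, 0, 0, 0, -0.17], [-0.418, -0.167, 0, 0, 0, -0.17], [-0.418, -0.167, 0, 0, 0, -0.17], [-0.418, -0.167, 0, 0, 0, -0.17]],
])

```text
clock: 23.72
tool_pos: [0.4384, 0.0732, 0.3266]
eef_rot: [0.617, 0.787, 0.001, -0.0]
contact_force: [0.2, 1.3, 0.1]
opening: 0.339
finger_force: 10.0
```

```bash
python3 - <<'E'
from h import *
b,p=wrist("w11");a,pa=load("w1")
k=comp(b["pixels"],(270,100,380,250),(0,0,0),(180,255,75));q=quad(b,p,k,.005);print(cv2.boundingRect(k),q)
ka=comp(a["pixels"],(406,219,477,258),(0,0,0),(180,255,75));c=lambda k:cv2.minAreaRect(k)[0]
print(cross(rays(b,c(k),p),rays(a,c(ka),pa)))
go((q[0][0],q[0][1],.183),np.radians(q[-1]-90))
E
```

```text
(296, 143, 58, 49) (array([0.4344, 0.0939]), [0.0409, 0.0474], 'long deg', 13.8)
(array([0.43942598, 0.09091593, 0.03207457]), np.float64(0.019482224631904313))
shift [0.0415 0.0018 0.2874] turn [ 5.000e-03 -1.000e-03 -3.138e+00] q [ 0.11  0.66 -0.6   2.16  0.74  0.53 -0.81] pos [0.4384 0.0732 0.3267] t 23.8
```

View pics/w11.png

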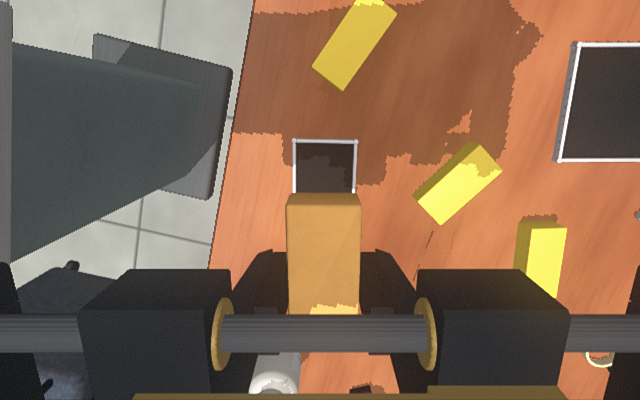

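The box is held straight and hides half of the strip tray, whose far inner edge is at row 143, columns 296–354. The tray is parallel to the jaws.

```bash
python3 - <<'E'
from h import *
b,p=load("w11")
P=plane(b,[(296.5,143),(354,143)],.005,p)[:,:2];m=P.mean(0);u=np.array([np.cos(np.radians(103.8)),np.sin(np.radians(103.8))])
print(np.linalg.norm(P[1]-P[0]),m,m-u*.042)
g=m-u*.042;g=(g+[.437,.071])/2;print(g);go((*g,.187),np.radians(13.8))
E
```

```text
0.047791230823526785 [0.4301012  0.11390859] [0.4401196  0.07312096]
[0.4385598  0.07206048]
shift [-0.0028 -0.0006  0.2793] turn [ 0.003 -0.003  0.003] q [ 0.11  0.66 -0.6   2.16  0.74  0.53 -0.81] pos [0.4384 0.0732 0.3267] t 23.8
```

Request:
play_rows([
  [[-0.003, 0, 0.02, 0, 0, 0], [-0.003, 0, 0.07, 0, 0, 0], [-0.003, 0, 0.13, 0, 0, 0], [-0.003, 0, 0.19, 0, 0, 0], [-0.003, 0, 0.23, 0, 0, 0], [-0.003, 0, 0.255, 0, 0, 0], [-0.003, 0, 0.27, 0, 0, 0], [-0.003, 0, 0.279, 0, 0, 0], [-0.003, 0, 0.279, 0, 0, 0], [-0.003, 0, 0.279, 0, 0, 0]],
])

```text
clock: 24.6
tool_pos: [0.4385, 0.0716, 0.1864]
eef_rot: [0.616, 0.788, 0.0, -0.0]
contact_force: [0.5, 0.5, -0.7]
opening: 0.341
finger_force: 10.0
```

```bash
python3 - <<'E'
from h import *
go((.4386,.0721,.1817),.241);print(get_state()["contact_force"])
E
```

```text
shift [0.0009 0.0003 0.0095] turn [ 0.    -0.003  0.005] q [-0.19  0.91 -0.12  2.24  1.61  0.09 -1.63] pos [0.4385 0.0716 0.1864] t 24.6
[ 0.52300233  0.45140141 -0.72760946]
```

Request:
play_rows([
  [[0, 0, 0.002, 0, 0, 0], [0, 0, 0.004, 0, 0, 0], [0, 0, 0.006, 0, 0, 0], [0, 0, 0.006, 0, 0, 0]],
])

```text
clock: 24.93
tool_pos: [0.4384, 0.07, 0.1842]
eef_rot: [0.617, 0.787, 0.0, -0.0]
contact_force: [0.3, 0.6, -0.4]
opening: 0.338
finger_force: 10.0
```

```bash
python3 - <<'E'
from h import *
go((.4386,.0721,.1817),.241);print(get_state()["contact_force"])
E
```

```text
shift [0.004  0.0015 0.0049] turn [ 0.001 -0.001 -0.002] q [-0.17  0.92 -0.15  2.24  1.63  0.12 -1.65] pos [0.4384 0.07   0.1842] t 24.9
[ 0.25184069  0.606823   -0.44496824]
```

Request:
play_rows([
  [[0.003, 0.001, 0.002, 0, 0, 0], [0.003, 0.001, 0.003, 0, 0, 0], [0.003, 0.001, 0.004, 0, 0, 0], [0.003, 0.001, 0.005, 0, 0, 0], [0.003, 0.001, 0.005, 0, 0, 0], [0.003, 0.001, 0.005, 0, 0, 0]],
])

```text
clock: 25.43
tool_pos: [0.4384, 0.0714, 0.1817]
eef_rot: [0.617, 0.787, -0.0, 0.0]
contact_force: [-0.4, 0.1, -0.5]
opening: 0.336
finger_force: 10.0
```

```bash
python3 - <<'E'
from h import *
go((.4386,.0721,.1817),.241);print(get_state()["contact_force"])
E
```

```text
shift [ 0.0013  0.0008 -0.    ] turn [-0.     0.    -0.002] q [-0.16  0.92 -0.16  2.24  1.65  0.13 -1.67] pos [0.4384 0.0714 0.1817] t 25.4
[-0.43991236  0.06753298 -0.48040799]
```

Request:
play_rows([
  [[0, 0, 0.001, 0, 0, 0], [0, 0, 0.002, 0, 0, 0], [0, 0, 0.003, 0, 0, 0], [0, 0, 0.003, 0, 0, 0]],
])

```text
clock: 25.77
tool_pos: [0.4382, 0.0714, 0.1811]
eef_rot: [0.617, 0.787, 0.0, 0.0]
contact_force: [-0.5, -0.8, 11.0]
opening: 0.341
finger_force: 10.0
```

Contact. Releasing, then lifting.

Request:
play_rows([
  [[0, 0, -0.001, 0, 0, 0], [0, 0, -0.001, 0, 0, 0], [0, 0, -0.001, 0, 0, 0], [0, 0, -0.001, 0, 0, 0], [0, 0, -0.001, 0, 0, 0], [0, 0, -0.001, 0, 0, 0]],
], claw=0.4)

```text
clock: 26.27
tool_pos: [0.4384, 0.0714, 0.1806]
eef_rot: [0.617, 0.787, -0.0, -0.0]
contact_force: [-0.6, -0.5, 0.4]
opening: 0.6
finger_force: 0.0
```

Request:
play_rows([
  [[0, 0, -0.02, 0, 0, 0], [0, 0, -0.06, 0, 0, 0], [0, 0, -0.12, 0, 0, 0], [0, 0, -0.18, 0, 0, 0], [0, 0, -0.24, 0, 0, 0], [0, 0, -0.3, 0, 0, 0], [0, 0, -0.36, 0, 0, 0], [0, 0, -0.4, 0, 0, 0], [0, 0, -0.4, 0, 0, 0]],
])

```text
clock: 27.02
tool_pos: [0.4391, 0.0718, 0.3839]
eef_rot: [0.618, 0.786, 0.003, 0.002]
contact_force: [0.4, -0.1, 0.0]
opening: 0.599
finger_force: 0.0
```

```bash
python3 - <<'E'
from h import *
b,p=wrist("w12")
k=comp(b["pixels"],(260,90,390,262),(10,100,90),(22,200,255));print(cv2.boundingRect(k),quad(b,p,k,.027))
k=comp(b["pixels"],(260,90,390,262),(0,0,0),(180,255,75));print(cv2.boundingRect(k),quad(b,p,k,.005))
go((.485,.255,.4),.2)
E
```

```text
(260, 90, 130, 172) (array([0.4419, 0.0739]), [0.1152, 0.1661], 'long deg', 106.6)
(298, 135, 48, 73) (array([0.4371, 0.0779]), [0.0466, 0.0727], 'long deg', 101.0)
shift [ 0.335   0.177  -0.0352] turn [0.008 0.001 0.078] q [ 0.22  0.59 -0.76  2.1   0.64  0.7  -0.72] pos [0.4387 0.0713 0.3821] t 27.1
```

Request:
play_rows([
  [[0.04, 0.02, 0, 0, 0, 0.02], [0.1, 0.053, 0, 0, 0, 0.04], [0.17, 0.09, -0.02, 0, 0, 0.06], [0.24, 0.127, -0.03, 0, 0, 0.07], [0.3, 0.159, -0.035, 0, 0, 0.078], [0.335, 0.177, -0.035, 0, 0, 0.078], [0.335, 0.177, -0.035, 0, 0, 0.078], [0.335, 0.177, -0.035, 0, 0, 0.078], [0.335, 0.177, -0.035, 0, 0, 0.078]],
], claw=0)

```text
clock: 27.82
tool_pos: [0.4842, 0.2538, 0.3965]
eef_rot: [0.633, 0.774, -0.002, 0.0]
contact_force: [-0.4, -0.2, -0.6]
opening: 1.001
finger_force: 0.0
```

```bash
python3 - <<'E'
from h import *
a,pa=load("w12");b,p=wrist("w13")
for h in (13,14,15,16):
    k=comp(a["pixels"],(290,115,360,235),(h,100,90),(24,220,255));print(h,cv2.boundingRect(k),quad(a,pa,k,.027))
k=comp(b["pixels"],(240,70,420,230),(105,100,30),(130,255,255));q=quad(b,p,k,.03);print(cv2.boundingRect(k),q)
go((*q[0],.179),np.radians(q[-1]-90))
o=np.zeros((400,700,3),np.uint8);o[:,:340]=cv2.resize(a["pixels"][90:262,250:396],(340,400));o[:,350:690]=cv2.resize(b["pixels"][60:220,255:391],(340,400));cv2.imwrite("pics/m13.png",o)
E
```

```text
13 (304, 145, 33, 71) (array([0.4376, 0.0731]), [0.0298, 0.0681], 'long deg', 104.2)
14 (304, 145, 33, 71) (array([0.4376, 0.0731]), [0.0298, 0.0681], 'long deg', 104.2)
15 (304, 145, 33, 71) (array([0.4376, 0.0731]), [0.0298, 0.0681], 'long deg', 104.2)
16 (304, 145, 33, 71) (array([0.4376, 0.0731]), [0.0298, 0.0681], 'long deg', 104.2)
(309, 103, 53, 70) (array([0.4857, 0.2946]), [0.0482, 0.0646], 'long deg', 103.1)
shift [0.0814 0.0201 0.4355] turn [-0.005  0.006 -0.058] q [-0.14  0.68 -0.73  1.8   0.57  0.89 -0.93] pos [0.4843 0.2535 0.3969] t 27.9
```

View pics/m13.png

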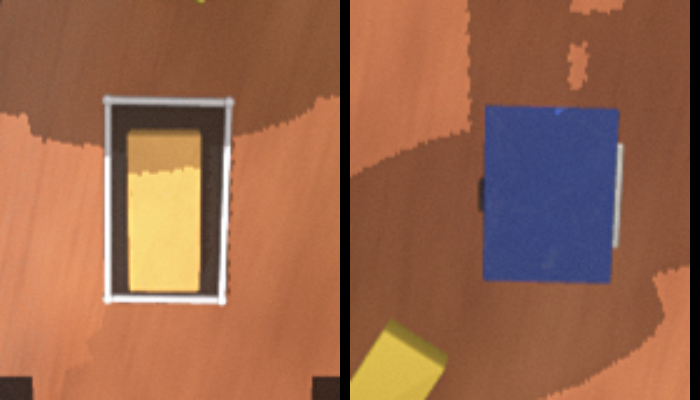

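The strip box lies inside its tray (left panel, all edges within the rim). The case is alone at right-panel (550,195), undisturbed.

Request:
play_rows([
  [[0.04, 0.01, 0, 0, 0, -0.03], [0.079, 0.019, 0.03, 0, 0, -0.03], [0.079, 0.019, 0.1, 0, 0, -0.03], [0.079, 0.019, 0.17, 0, 0, -0.03], [0.079, 0.019, 0.24, 0, 0, -0.03], [0.079, 0.019, 0.31, 0, 0, -0.03], [0.079, 0.019, 0.37, 0, 0, -0.03], [0.079, 0.019, 0.41, 0, 0, -0.03], [0.079, 0.019, 0.43, 0, 0, -0.03], [0.079, 0.019, 0.434, 0, 0, -0.03], [0.079, 0.019, 0.434, 0, 0, -0.03]],
])

```text
clock: 28.78
tool_pos: [0.4861, 0.2951, 0.1812]
eef_rot: [0.627, 0.779, -0.0, 0.0]
contact_force: [0.1, 0.5, 0.7]
opening: 1.0
finger_force: 0.0
```

```bash
python3 - <<'E'
from h import *
go((.4855,.2945,.179),.215)
E
```

```text
shift [-0.0009 -0.0014  0.0045] turn [-0.001  0.001  0.   ] q [-0.36  1.   -0.47  1.86  0.89  0.51 -1.23] pos [0.4861 0.2951 0.1812] t 28.8
```

Request:
play_rows([
  [[0, -0.001, 0.003, 0, 0, 0], [0, -0.001, 0.003, 0, 0, 0], [0, -0.001, 0.003, 0, 0, 0], [0, -0.001, 0.003, 0, 0, 0], [0, -0.001, 0.003, 0, 0, 0], [0, -0.001, 0.003, 0, 0, 0], [0, -0.001, 0.003, 0, 0, 0], [0, -0.001, 0.003, 0, 0, 0], [0, -0.001, 0.003, 0, 0, 0], [0, -0.001, 0.003, 0, 0, 0]],
], claw=1, squeeze=25)

```text
clock: 29.62
tool_pos: [0.4855, 0.2957, 0.1801]
eef_rot: [0.627, 0.779, 0.0, 0.0]
contact_force: [-0.6, -1.2, 6.1]
opening: 0.563
finger_force: 24.8
```

Request:
play_rows([
  [[0, 0, -0.01, 0, 0, 0], [0, 0, -0.04, 0, 0, 0], [0, 0, -0.1, 0, 0, 0], [0, 0, -0.16, 0, 0, 0], [0, 0, -0.22, 0, 0, 0], [0, 0, -0.28, 0, 0, 0], [0, 0, -0.3, 0, 0, 0], [0, 0, -0.3, 0, 0, 0]],
])

```text
clock: 30.28
tool_pos: [0.4859, 0.2962, 0.3319]
eef_rot: [0.627, 0.779, 0.002, 0.001]
contact_force: [0.2, 0.1, -1.0]
opening: 0.566
finger_force: 24.8
```

```bash
python3 - <<'E'
from h import *
go((.648,.198,.33),.241);s=get_state();print(s["opening"],s["finger_force"])
E
```

```text
shift [-0.2612  0.2746  0.0044] turn [ 0.009 -0.004 -0.051] q [-0.25  0.79 -0.67  1.8   0.66  0.79 -1.04] pos [0.4859 0.2962 0.3319] t 30.3
0.5664677499399519 24.790764302015305
```

Request:
play_rows([
  [[-0.02, 0.021, 0, 0, 0, -0.02], [-0.06, 0.063, 0, 0, 0, -0.05], [-0.11, 0.116, 0, 0, 0, -0.05], [-0.16, 0.168, 0, 0, 0, -0.05], [-0.21, 0.22, 0, 0, 0, -0.05], [-0.245, 0.257, 0, 0, 0, -0.05], [-0.261, 0.274, 0, 0, 0, -0.05], [-0.261, 0.274, 0, 0, 0, -0.05], [-0.261, 0.274, 0, 0, 0, -0.05], [-0.261, 0.274, 0, 0, 0, -0.05]],
])

```text
clock: 31.12
tool_pos: [0.6456, 0.1988, 0.3282]
eef_rot: [0.616, 0.788, -0.001, -0.001]
contact_force: [-0.9, 1.6, -1.7]
opening: 0.565
finger_force: 24.8
```

```bash
python3 - <<'E'
from h import *
b,p=wrist("w14")
k=comp(b["pixels"],(240,60,410,260),(0,0,0),(180,255,70));r=cv2.boundingRect(k);q=quad(b,p,k,.005);print(r,q)
x,y,w,h=r;P=plane(b,[(x,y+1),(x+w,y+1)],.005,p)[:,:2];u=np.array([np.cos(np.radians(103.8)),np.sin(np.radians(103.8))]);print(P,P.mean(0)-u*.043,np.linalg.norm(P[1]-P[0]))
k=comp(b["pixels"],(240,100,410,320),(105,100,20),(130,255,255));print("case",cv2.boundingRect(k),cv2.minAreaRect(k))
go((.649,.198,.19),.241)
E
```

```text
(286, 141, 83, 54) (array([0.6425, 0.2186]), [0.0455, 0.0684], 'long deg', 14.0)
[[0.60394925 0.23157326]
 [0.67120073 0.24828591]] [0.64783193 0.19817081] 0.06929700257938458
case (261, 192, 130, 123) ((325.5, 253.0), (129.0, 122.0), 0.0)
shift [-0.0041  0.0067  0.2777] turn [-0.005 -0.001  0.007] q [-0.03  0.92 -0.7   1.45  0.65  1.01 -0.64] pos [0.6456 0.1991 0.3288] t 31.2
```

View pics/w14.png

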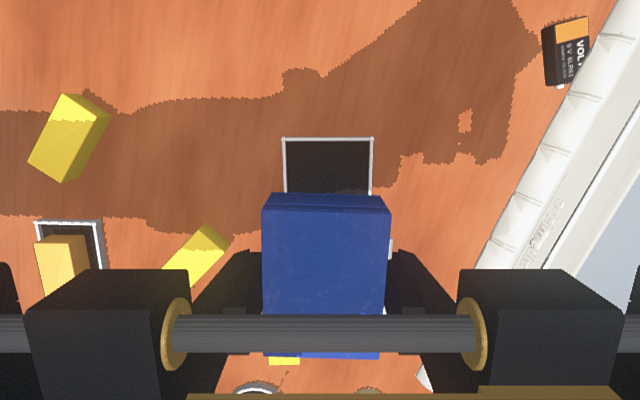

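The tray's far inner edge is at row 141, columns 286–369 → centre (0.648,0.198). The case is held straight, and the white tablet on the right is clear. Lowering.

Request:
play_rows([
  [[-0.003, 0.005, 0.02, 0, 0, 0], [-0.003, 0.005, 0.07, 0, 0, 0], [-0.003, 0.005, 0.13, 0, 0, 0], [-0.003, 0.005, 0.19, 0, 0, 0], [-0.003, 0.005, 0.23, 0, 0, 0], [-0.003, 0.005, 0.255, 0, 0, 0], [-0.003, 0.005, 0.27, 0, 0, 0], [-0.003, 0.005, 0.278, 0, 0, 0], [-0.003, 0.005, 0.278, 0, 0, 0], [-0.003, 0.005, 0.278, 0, 0, 0]],
])

```text
clock: 32.0
tool_pos: [0.6504, 0.1972, 0.1919]
eef_rot: [0.617, 0.787, 0.001, 0.0]
contact_force: [0.3, 0.9, -1.3]
opening: 0.569
finger_force: 24.8
```

```bash
python3 - <<'E'
from h import *
go((.648,.198,.185),.241)
E
```

```text
shift [ 0.0028 -0.0043  0.0137] turn [ 0.004 -0.001  0.   ] q [-0.07  1.1  -0.6   1.49  0.78  0.8  -0.73] pos [0.6504 0.1972 0.1919] t 32.0
```

Request:
play_rows([
  [[0.002, -0.003, 0.002, 0, 0, 0], [0.002, -0.003, 0.005, 0, 0, 0], [0.002, -0.003, 0.008, 0, 0, 0], [0.002, -0.003, 0.01, 0, 0, 0], [0.002, -0.003, 0.011, 0, 0, 0], [0.002, -0.003, 0.012, 0, 0, 0], [0.002, -0.003, 0.012, 0, 0, 0], [0.002, -0.003, 0.012, 0, 0, 0]],
])

```text
clock: 32.67
tool_pos: [0.6483, 0.1972, 0.1851]
eef_rot: [0.617, 0.787, -0.0, 0.0]
contact_force: [-2.3, -0.9, 3.3]
opening: 0.566
finger_force: 24.8
```

Request:
play_rows([
  [[0, 0, 0, 0, 0, 0], [0, 0, 0, 0, 0, 0], [0, 0, 0, 0, 0, 0], [0, 0, 0, 0, 0, 0], [0, 0, 0, 0, 0, 0], [0, 0, 0, 0, 0, 0]],
], claw=0.15)

```text
clock: 33.17
tool_pos: [0.6483, 0.1973, 0.1846]
eef_rot: [0.617, 0.787, 0.0, 0.0]
contact_force: [0.8, -0.2, -0.0]
opening: 0.852
finger_force: 0.0
```

Request:
play_rows([
  [[0, 0, -0.02, 0, 0, 0], [0, 0, -0.06, 0, 0, 0], [0, 0, -0.12, 0, 0, 0], [0, 0, -0.18, 0, 0, 0], [0, 0, -0.24, 0, 0, 0], [0, 0, -0.3, 0, 0, 0], [0, 0, -0.36, 0, 0, 0], [0, 0, -0.4, 0, 0, 0], [0, 0, -0.4, 0, 0, 0], [0, 0, -0.4, 0, 0, 0]],
])

```text
clock: 34.0
tool_pos: [0.6483, 0.1976, 0.3866]
eef_rot: [0.617, 0.787, 0.001, 0.001]
contact_force: [-0.0, -0.5, -0.6]
opening: 0.845
finger_force: 0.0
```

```bash
python3 - <<'E'
from h import *
b,p=wrist("w15");s=snapshot("scene")["pixels"]
k=comp(b["pixels"],(240,60,410,262),(105,100,20),(130,255,255));print("case",cv2.boundingRect(k),quad(b,p,k,.035))
k=comp(b["pixels"],(240,60,410,262),(0,0,0),(180,255,70));print("tray",cv2.boundingRect(k),quad(b,p,k,.005))
o=np.zeros((400,790,3),np.uint8);o[:,:340]=cv2.resize(b["pixels"][80:262,245:400],(340,400));o[:,350:]=cv2.resize(s[160:280,225:425],(440,400))[:,:440];cv2.imwrite("pics/m15.png",o)
E
```

```text
case (296, 147, 55, 72) (array([0.6477, 0.198 ]), [0.0491, 0.0677], 'long deg', 100.2)
tray (287, 134, 71, 82) (array([0.6472, 0.1994]), [0.0693, 0.0839], 'long deg', 105.3)
```

View pics/m15.png

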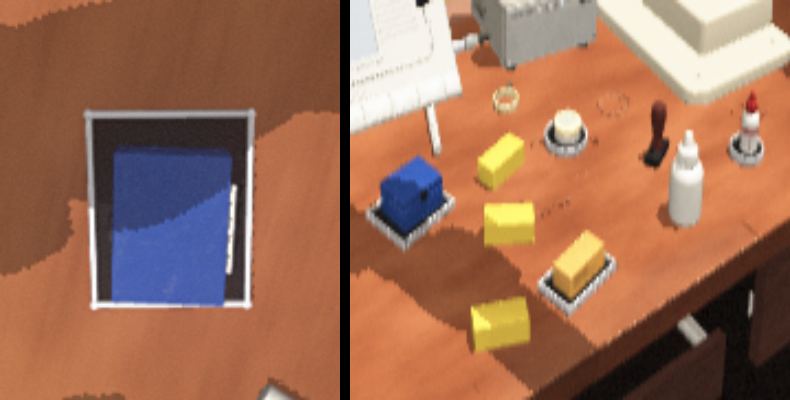

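The case lies in its tray (left panel). The scene view shows the tin, box, upright bottle and case each in its own place, with the gel bottle and stamp untouched. Handing in.

```bash
python3 -c "
from plant import *
print(finish_job())"
```

```text
the job is handed in; nothing more can be done
None
```

I took the pile apart from the top down and set the bottle, tin, strip box and case each in its own tray, leaving the gel bottle and stamp untouched; I handed the job in at about 34 s, and no verdict came back.

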